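# Set and lock the shielding-gas regulator, then arm and purge

## Task

Turn the black bar knob on the gas station until its pointer lines up with the raised mark on the dial, let go of it, then slide the guard over the knob fully home against its stop. With the guard home, push the square key fully down (it stays down), and after that press the round key all the way down and let it spring back. Leave the offcuts, the tape measure and the wrench where they lie.

Things in the scene. Friction and masses are not known exactly. Their poses are not given: they have to be found in the camera images.
- station: Fixed grey steel case of the gas station, 160 (x) by 280 (y) by 50 mm high, origin under its centre on the table. In its frame the knob's axis stands at x 0, y -70 mm; the guard is parked at y +65 mm and slides along its -y. Low rails run along both long edges, with a low stop bar at its -y end; two brass gas unions stick out 25 mm on its +x side.
- knob_grip (a point): Point on the axis of the black bar knob, 88 mm above the table: the height to grip the bar from above. The bar is 70 mm long, 16 mm thick and 36 mm tall (top at 100 mm above the table), on a disc 80 mm across whose top is 64 mm above the table. Its axes turn with the knob: x along the bar towards the pointer, z up. The guard's near edge is 72 to 80 mm from the axis while parked.
- pointer (a point): Tip of the knob's pointer: a small nose at one end of the bar, at the disc's edge, 46 mm from the axis, 61 mm above the table; a white line runs along the bar's top and nose on this end only.
- mark (a point): Where the pointer tip must come: 46 mm from the knob axis, 55 mm above the table, at the inner side of the single raised dark steel wedge (16 mm radially by 10 mm, top 59 mm above the table) on the round aluminium dial plate, 128 mm across, under the knob. Its x axis points outward from the knob's axis. The dial's place is fixed during a run but differs between runs.
- knob (a joint): Knob angle, rad, growing counter-clockwise seen from above, from -2.0 to 2.0 between its stops; at 0 the pointer points along the station's +x. It turns stiffly (0.1 N m of friction) and stays where it is left.
- guard_grip (a point): Middle of the black upright fin on top of the guard, 140 mm above the table. The fin is 70 mm long (station x), 14 mm thick (station y) and 40 mm tall (top at 154 mm above the table); pinch it or push its broad side. The guard is a dark steel cover, 144 mm (x) by 110 mm (y), open at both ends and below, its flat top at 114 mm above the table; it clears the knob at any angle.
- guard (a joint): Guard travel in m: 0 to 0.008 parked at the start, 0.135 fully home over the knob against its stop; it slides along the station's -y with about 2.5 N of friction and stays where it is left.
- square_key (a joint): Travel of the square key in m: 0 up, 0.008 fully down. It has no spring: it takes about 3 N to push and stays down.
- square_key_top (a point): Centre of the top of the square key, a 42 mm square grey cap 18 mm proud of its own fixed grey box (80 by 80 by 60 mm high, on the table); 78 mm above the table when up, moving with the key. The two key boxes may change places.
- round_key (a joint): Travel of the round key in m: 0 up, 0.008 fully down; a spring key, 1.5 N to start and 5.5 N fully down, that comes back up when released.
- round_key_top (a point): Centre of the top of the round key, a round grey cap 44 mm across, 18 mm proud of its own fixed grey box (80 by 80 by 60 mm high); 78 mm above the table when up, moving with the key.
- box_offcut: Bystander: loose offcut of rectangular steel tube standing on end, 60 by 100 mm, 90 mm high, origin under its centre.
- pipe_offcut: Bystander: loose ring of steel pipe, 90 mm across, 60 mm high, origin under its centre.
- tape_measure: Bystander: loose black tape measure, 70 by 45 by 62 mm high, origin under its centre.
- wrench: Bystander: loose steel wrench, 200 mm long, lying flat; origin under its centre, handle to its -x.
There are look-alikes about, which are no part of the job. What is shaped like the part that bears round_key but blue or red is not meant.

How it is judged:
By the outcome, as a careful person would: the job done as asked, in the order asked, and still so for the second after the job is handed in, with the robot touching nothing.
It also fails if it takes over 72 s, if anything falls off the work surface, if the arm or the gripper's body presses on something with over 40 N, if the wrist force passes 120 N, or if a joint passes its speed limit or range.

## Robot

A 6-joint arm with a two-finger parallel gripper is mounted at the origin on the work surface. World frame = base frame: x ahead of the robot, y to its left, z up, the work surface at z = 0. Lengths are in m, angles in degrees, forces in N, time in s.
With the tool pointing down it reaches from about 0.25 to 0.725 m from the base axis. Payload 9.7 kg.
Tool frame: the origin (TCP) lies midway between the tips of the shut fingers; the grasp point (between the pads) lies 19 mm behind it; z points along the fingers, y is the line along which they close (so a half turn about z gives the same grasp; the last joint's range is limited). The gripper opens to 85 mm and grips with 20 to 120 N. Pads are 22 mm wide; open, the fingers measure 114 mm over their backs; the gripper's body (76 mm by 85 mm) begins 54 mm behind the grasp point. The pads swing forward as they close: fully open they stand 13 mm farther back than shut.
Start: joints at [-67.838, 4.979, 10.078, 95.1, 0, 90], TCP at [0.207, -0.509, 0.231] pointing down, gripper open.
Joint ranges: [-179.16, 179.16], [-48.56, 103.87], [-65.8, 70.77], [-126.05, 130.52], [-82.76, 87.17], [-180, 180]. Speed limits (degrees/s): [127.2, 127.2, 147.25, 180, 180, 180].

## Interface

Orientations are given as [roll, pitch, yaw] about the fixed x, y, z axes, in that order (R = Rz(yaw) Ry(pitch) Rx(roll)).
In Python, from workcell import readout, imaging, bot, spotter gives the robot as it stands.
- The arm moves only by the shell command python3 -m jog 'ROWS' [FORCE]. ROWS is JSON, a list of rows, each an object with "rotation": the turn, a rotation vector about the world's x, y, z in degrees, a list of three; "translation": the shift along the world's x, y, z in mm, a list of three; "grip": the finger opening in mm, from 0 to 85.4. In form: [{"rotation": [wx, wy, wz], "translation": [dx, dy, dz], "grip": grip}, ...]. A call has 1 to 20 rows; each row is the pose to reach, as a shift and turn from the pose commanded when the call began; what a row does not reach only later rows make up. A row lasts 1/10 s, in which the tool goes at most 50 mm and 8.59 degrees, less where a joint would pass 70% of its speed; a pose out of reach is approached as far as the arm can. A call with a gripper value outside its range is refused whole. The fingers move at their own pace and stop on an object; FORCE is the grip in N (left out, the last holds). Time passes only in rows, so rows that repeat a pose let the fingers close. It gives the time, the measured TCP pose, the force, the opening and the grip force at its end, in the units of the state.
- readout.get_obs(): the state, without advancing time (a new reading comes with each control period).
- imaging.camera(name): name is "scene" or "top" or "wrist"; returns (picture, depth): 400x640x3 uint8, red, green, blue; 400x640 float32, m along the optical axis (not along the pixel's ray), 0 where there is no reading.
- imaging.camera_info(name): a dict with "vertical_fov" (degrees; the focal length in pixels is half the picture's height over the tangent of half this angle, whatever the lens; pixels are square), "cx", "cy" (the principal point, pixels), "extrinsics" (4x4, takes a point from camera to world coordinates); the wrist camera has in their place "tool_from_camera" (4x4, takes a point from camera to tool coordinates, whose origin is the TCP and whose axes are the flange's). Camera axes: x right, y down, z forward; pixel columns grow to the right and rows downward; lengths in m; the calibration is good to about 2 mm. A picture is of the moment at which its call begins: read the wrist's pose just before it. camera_info takes no time and is no camera call.
- bot.job_done(): hands the job in; it is judged then, once.
Trained networks look in the newest picture that a camera, given by its name, has taken for a name from the list of things; names that differ only in an ending like _2 or _b are one class to them, and where a whole thing is asked for, a point or a joint stands for the part that bears it (a point fixed in the world has none). Each returns a list of dicts, best first, with "confidence" (0 to 1); they miss things now and then, are a little off and sometimes report something else, mostly with a low value. They report only what shows in the picture. A call takes as long as a camera call. They do not tell look-alikes from the thing itself.
- spotter.spot_in(camera, target): "box" ([centre column, centre row, width, height] in pixels, round what is visible of it).
- spotter.mark_of(camera, target): "uv" ([column, row] in pixels: a listed point, or the origin of a listed thing).
The state is a dict: "time": time; "q": joint angles; "qd": joint speeds; "joint_efforts": joint torques, N m; "ee_pos": TCP position; "tcp_rot": TCP orientation; "wrist_force": force on the tool from outside, world axes, zero at the start; "torque": the same for the moment, N m; "opening": finger opening in m; "grasp_force": force on a finger pad.
Only numpy, scipy, OpenCV 4.12 (cv2) and the standard library are available. Lean on these libraries where they do the work, as an engineer would, in place of code of your own. Each camera call takes 0.05 s, during which the arm holds its last target. There are 200 camera calls.

## Working session

There is one attempt and no reset: what is moved stays moved. The work goes in short steps, Python scripts to look and compute and a shell command to move; the robot and the scene stay as the last step left them, time stands still between calls to the robot, and variables do not carry over. Pictures are saved under pics/ and viewed, at most 10 in all, crops included, and the job is handed in when it is done.

```bash
mkdir -p pics; cat > h.py <<'E'
import numpy as np, cv2
from workcell import readout, imaging, bot, spotter
from scipy.spatial.transform import Rotation as R
def shot(name):
    o=readout.get_obs(); p,d=imaging.camera(name); i=imaging.camera_info(name)
    if 'extrinsics' in i: T=np.array(i['extrinsics'])
    else:
        B=np.eye(4);B[:3,:3]=R.from_euler('xyz',o['tcp_rot'],degrees=True).as_matrix();B[:3,3]=o['ee_pos'];T=B@np.array(i['tool_from_camera'])
    return p,d,i,T
def ray(uv,i,T,z):
    f=200/np.tan(np.radians(i['vertical_fov'])/2)
    r=T[:3,:3]@np.array([(uv[0]-i['cx'])/f,(uv[1]-i['cy'])/f,1]);c=T[:3,3]
    return c+r*(z-c[2])/r[2]
def cloud(d,i,T):
    f=200/np.tan(np.radians(i['vertical_fov'])/2)
    v,u=np.mgrid[0:400,0:640]
    P=np.stack([(u-i['cx'])/f*d,(v-i['cy'])/f*d,d],-1)
    return P@T[:3,:3].T+T[:3,3]
def save(p,n): cv2.imwrite('pics/'+n,p[...,::-1])
E
python3 - <<'E'
from h import *
print(readout.get_obs())
Z=dict(knob_grip=.088,pointer=.061,mark=.055,guard_grip=.14,square_key_top=.078,round_key_top=.078,station=0,box_offcut=0,pipe_offcut=0,tape_measure=0,wrench=0)
for c in ['top','scene']:
    p,d,i,T=shot(c); save(p,c+'0.png'); np.savez(c+'0.npz',p=p,d=d,T=T); print(c,T[:3,3].round(3))
    for n,z in Z.items():
        for r in spotter.mark_of(c,n)[:3]: print(n,np.round(r['uv'],1),round(r['confidence'],2),ray(r['uv'],i,T,z)[:2].round(4))
E
```

```text
{'time': 0.0, 'q': array([-6.78380869e+01,  5.01044857e+00,  1.00320575e+01,  9.50990657e+01,
       -6.73633987e-06,  9.00006611e+01]), 'qd': array([ 0.0567795 ,  0.0679505 ,  0.00419618,  0.01109572,  0.0051201 ,
       -0.03262527]), 'joint_efforts': array([-1.82041873e-03, -5.20377874e+01,  4.64814055e+01,  1.60422223e-02,
       -1.61674907e-04, -1.58222448e-06]), 'ee_pos': array([ 0.20738291, -0.50914359,  0.23056786]), 'tcp_rot': array([-1.79922543e+02,  7.63000999e-06,  2.21612520e+01]), 'wrist_force': array([-0.23695282, -0.32990356, -0.0284509 ]), 'torque': array([0.02119193, 0.05638054, 0.02123715]), 'grasp_force': 0.0, 'opening': 0.08538663763939153}
top [0.491 0.088 1.177]
knob_grip [406.6 215.7] 0.7 [ 0.5625 -0.1775]
knob_grip [468.4 183.6] 0.34 [ 0.6556 -0.3585]
pointer [414.4 208.8] 0.56 [ 0.5846 -0.2075]
mark [405.6 198.1] 0.62 [ 0.6167 -0.1839]
guard_grip [361.9 217.6] 0.77 [ 0.5536 -0.0432]
square_key_top [259.9 257.8] 0.63 [0.4427 0.2397]
square_key_top [402.  215.4] 0.25 [ 0.564  -0.1667]
round_key_top [275.7 136.7] 0.69 [0.7948 0.2   ]
round_key_top [147.2 190.5
[... 379 characters left out ...]
b_grip [247.3 193.6] 0.86 [ 0.5647 -0.1774]
pointer [236.8 205.7] 0.77 [ 0.5943 -0.2154]
mark [250.1 209.4] 0.57 [ 0.6116 -0.1697]
guard_grip [324.4 251.3] 0.71 [0.9036 0.0553]
guard_grip [289.  178.6] 0.7 [ 0.5616 -0.0291]
guard_grip [245.7 191.7] 0.21 [ 0.6188 -0.1735]
square_key_top [357.3 168.7] 0.47 [0.4422 0.2354]
round_key_top [364.8 233.8] 0.57 [0.7897 0.1958]
round_key_top [368.2 203.6] 0.49 [0.6488 0.2357]
round_key_top [461.3 198.4] 0.47 [0.6546 0.5651]
station [276.  210.2] 0.77 [ 0.563  -0.0842]
box_offcut [186.  238.1] 0.95 [ 0.6734 -0.3877]
pipe_offcut [200.7 195.7] 0.79 [ 0.45   -0.3711]
tape_measure [325.4 251.8] 0.73 [0.7823 0.0734]
wrench [411.7 208.6] 0.79 [0.6051 0.4149]
```

```bash
ls pics; sleep 1
```

```text
scene0.png
top0.png
```

View pics/top0.png

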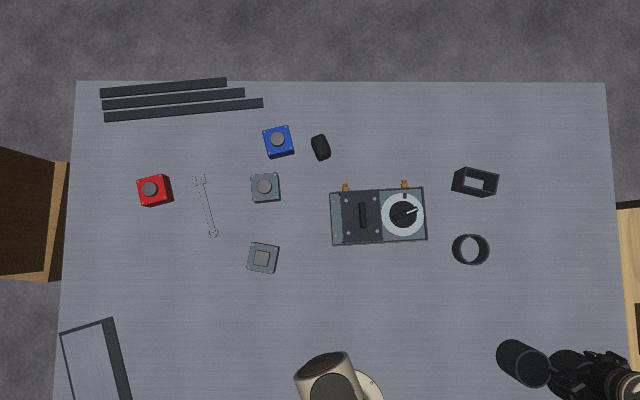

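View pics/scene0.png

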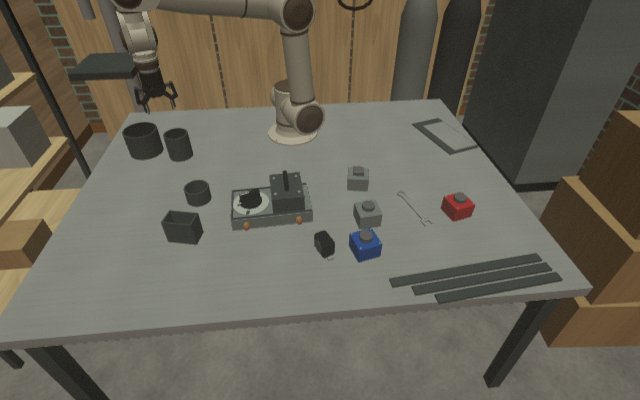

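The top view is clear:
- **Station:** centred near (378,216), with the knob at (403,214), its white pointer line towards (418,208), and the dial mark near (405,197).
- **Guard fin:** (362,215).
- **Square key:** (262,257).
- **Round key candidates:** grey (265,187), blue (278,140) and red (150,190). I choose grey; a close crop will confirm it.

```bash
python3 - <<'E'
from h import *
print(imaging.camera_info('wrist'))
z=np.load('top0.npz'); p,d,T=z['p'],z['d'],z['T']; P=cloud(d,imaging.camera_info('top'),T)
for n,(a,b,lo,hi) in dict(sq=((225,290),(235,280),.06,.09),rd=((245,285),(168,207),.065,.09)).items():
    Q=P[b[0]:b[1],a[0]:a[1]].reshape(-1,3);Q=Q[(Q[:,2]>lo+.01)&(Q[:,2]<hi)];print(n,len(Q),Q.mean(0).round(4))
c=lambda u,v:cv2.resize(p[v-35:v+35,u-50:u+50],None,fx=4,fy=4,interpolation=2)
save(np.vstack([c(404,214),c(266,187)]),'crop0.png')
E
```

```text
{'vertical_fov': 67.25525408262654, 'cx': 317.0895592685189, 'cy': 200.9510358731385, 'tool_from_camera': array([[-4.14523612e-04, -9.51888571e-01, -3.06444083e-01,
         7.90128376e-02],
       [ 9.99999603e-01, -6.36473490e-04,  6.24350103e-04,
        -1.04984055e-03],
       [-7.89355262e-04, -3.06443702e-01,  9.51888457e-01,
        -1.42364050e-01],
       [ 0.00000000e+00,  0.00000000e+00,  0.00000000e+00,
         1.00000000e+00]])}
sq 224 [0.4424 0.2362 0.0779]
rd 163 [0.6486 0.2326 0.0788]
```

```bash
python3 -m jog '[{"rotation":[0,0,0],"translation":[0,0,150],"grip":85},{"rotation":[0,0,0],"translation":[0,0,150],"grip":85},{"rotation":[0,0,0],"translation":[0,0,150],"grip":85},{"rotation":[0,0,50],"translation":[240,350,150],"grip":85},{"rotation":[0,0,50],"translation":[240,350,150],"grip":85},{"rotation":[0,0,50],"translation":[240,350,150],"grip":85},{"rotation":[0,0,50],"translation":[240,350,150],"grip":85},{"rotation":[0,0,50],"translation":[240,350,150],"grip":85},{"rotation":[0,0,50],"translation":[240,350,150],"grip":85},{"rotation":[0,0,50],"translation":[240,350,150],"grip":85},{"rotation":[0,0,50],"translation":[240,350,150],"grip":85},{"rotation":[0,0,50],"translation":[240,350,150],"grip":85},{"rotation":[0,0,50],"translation":[240,350,150],"grip":85},{"rotation":[0,0,50],"translation":[240,350,150],"grip":85},{"rotation":[0,0,50],"translation":[240,350,150],"grip":85}]' 40; python3 -c "
from h import *
print(readout.get_obs()['q'])"
```

```text
time: 2.7
ee_pos: [0.4471, -0.16, 0.3814]
tcp_rot: [180.0, 0.0, 72.1]
wrist_force: [-0.6, 0.6, 0.9]
opening: 0.0849
grasp_force: 0.0
[-1.96884822e+01  1.18452444e+00  2.35399562e+01  1.12345408e+02
 -1.37892134e-02  8.81937282e+01]
```

View pics/crop0.png

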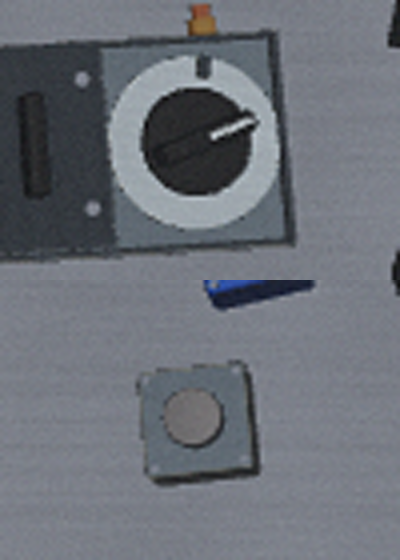

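The crop confirms it: the grey box at the lower centre has a round cap, with blue separate above it. The mark wedge is at about (204,66) in the crop, and the pointer's white end is at about (255,120). Next, a wrist look at the station.

```bash
python3 - <<'E'
from h import *
p,d,i,T=shot('wrist'); save(p,'w1.png'); np.savez('w1.npz',p=p,d=d,T=T)
for n,z in dict(knob_grip=.088,pointer=.061,mark=.055,guard_grip=.14,station=0).items():
    for r in spotter.mark_of('wrist',n)[:3]: print(n,np.round(r['uv'],1),round(r['confidence'],2),ray(r['uv'],i,T,z)[:2].round(4))
P=cloud(d,i,T).reshape(-1,3);v=d.ravel()>0
def blk(n,lo,hi,c,r):
    Q=P[v&(P[:,2]>lo)&(P[:,2]<hi)&(np.hypot(P[:,0]-c[0],P[:,1]-c[1])<r)]
    b=cv2.minAreaRect((Q[:,:2]*1000).astype(np.float32)); print(n,len(Q),np.median(Q[:,2]).round(4),b)
blk('knobtop',.096,.104,(.563,-.1775),.06)
blk('fin',.148,.16,(.557,-.035),.06)
blk('guard',.108,.119,(.557,-.035),.12)
blk('deck',.044,.056,(.56,-.1),.25)
blk('wedge',.0565,.0605,(.61,-.177),.03)
E
```

```text
knob_grip [398.9 143.4] 0.67 [ 0.5665 -0.1716]
pointer [413.4 164.5] 0.78 [ 0.5865 -0.2157]
pointer [399.3 143.2] 0.57 [ 0.5731 -0.1769]
mark [421.6 136.6] 0.9 [ 0.6092 -0.1788]
guard_grip [379.2  44.2] 0.96 [ 0.5593 -0.0441]
station [374.1  96.7] 0.81 [ 0.5642 -0.1023]
knobtop 567 0.0993 ((568.1138305664062, -170.33079528808594), (16.068090438842773, 69.77537536621094), 22.902996063232422)
fin 886 0.1532 ((559.844970703125, -42.09633255004883), (69.93692016601562, 14.136817932128906), 3.6190896034240723)
guard 9593 0.1135 ((560.1906127929688, -41.965576171875), (144.18768310546875, 110.06172943115234), 3.598313093185425)
deck 7912 0.0518 ((561.0881958007812, -153.2572021484375), (379.60546875, 182.4634246826172), 88.1924057006836)
wedge 69 0.0584 ((623.041748046875, -178.00302124023438), (9.77446460723877, 15.616345405578613), 80.68546295166016)
```

View pics/w1.png

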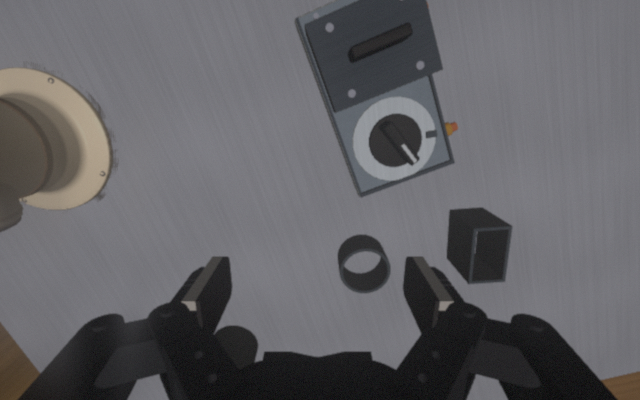

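Depth gives clean shapes:
- **Knob axis:** (0.5681,-0.1703), bar pointing to -67.1°.
- **Mark direction:** about -8.3°, so the knob must turn about +59°.
- **Station:** yaw 3.6°.
- **Fin:** (0.5598,-0.0421).

In the picture the knob is at (395,140) and the mark at (430,134).

```bash
python3 -m jog '[{"rotation":[0,0,40.8],"translation":[121,-10,-150],"grip":50},{"rotation":[0,0,40.8],"translation":[121,-10,-150],"grip":50},{"rotation":[0,0,40.8],"translation":[121,-10,-150],"grip":50},{"rotation":[0,0,40.8],"translation":[121,-10,-150],"grip":50},{"rotation":[0,0,40.8],"translation":[121,-10,-150],"grip":50},{"rotation":[0,0,40.8],"translation":[121,-10,-200],"grip":50},{"rotation":[0,0,40.8],"translation":[121,-10,-230],"grip":50},{"rotation":[0,0,40.8],"translation":[121,-10,-230],"grip":50},{"rotation":[0,0,40.8],"translation":[121,-10,-250],"grip":50},{"rotation":[0,0,40.8],"translation":[121,-10,-270],"grip":50},{"rotation":[0,0,40.8],"translation":[121,-10,-290],"grip":50},{"rotation":[0,0,40.8],"translation":[121,-10,-310],"grip":50},{"rotation":[0,0,40.8],"translation":[121,-10,-310],"grip":50},{"rotation":[0,0,40.8],"translation":[121,-10,-310],"grip":50}]' 50
```

```text
time: 4.4
ee_pos: [0.569, -0.1697, 0.0731]
tcp_rot: [179.9, 0.1, 112.9]
wrist_force: [-0.1, -1.1, 1.0]
opening: 0.0497
grasp_force: 0.0
```

```bash
python3 -m jog '[{"rotation":[0,0,0],"translation":[0,0,-1],"grip":5},{"rotation":[0,0,0],"translation":[0,0,-1],"grip":5},{"rotation":[0,0,0],"translation":[0,0,-1],"grip":5},{"rotation":[0,0,0],"translation":[0,0,-1],"grip":5},{"rotation":[0,0,0],"translation":[0,0,-1],"grip":5},{"rotation":[0,0,0],"translation":[0,0,-1],"grip":5},{"rotation":[0,0,0],"translation":[0,0,-1],"grip":5},{"rotation":[0,0,0],"translation":[0,0,-1],"grip":5}]' 50
```

```text
time: 5.2
ee_pos: [0.5672, -0.1704, 0.072]
tcp_rot: [-179.9, 0.1, 112.9]
wrist_force: [-12.0, -4.4, 10.6]
opening: 0.0153
grasp_force: 50.2
```

```bash
python3 -m jog '[{"rotation":[0,0,0],"translation":[-1.5,-0.5,1],"grip":5},{"rotation":[0,0,6],"translation":[-1.5,-0.5,1],"grip":5},{"rotation":[0,0,12],"translation":[-1.5,-0.5,1],"grip":5},{"rotation":[0,0,18],"translation":[-1,-0.5,1],"grip":5},{"rotation":[0,0,24],"translation":[-1,-0.5,1],"grip":5},{"rotation":[0,0,30],"translation":[-1,-0.5,1],"grip":5},{"rotation":[0,0,36],"translation":[-1,-0.5,1],"grip":5},{"rotation":[0,0,42],"translation":[-1,-0.5,1],"grip":5},{"rotation":[0,0,48],"translation":[-1,-0.5,1],"grip":5},{"rotation":[0,0,54],"translation":[-1,-0.5,1],"grip":5},{"rotation":[0,0,59],"translation":[-1,-0.5,1],"grip":5},{"rotation":[0,0,59],"translation":[-1,-0.5,1],"grip":5},{"rotation":[0,0,59],"translation":[-1,-0.5,1],"grip":5}]' 50
```

```text
time: 6.5
ee_pos: [0.5663, -0.1713, 0.072]
tcp_rot: [-179.8, -0.1, 171.9]
wrist_force: [-8.1, -7.7, 4.3]
opening: 0.0151
grasp_force: 50.5
```

```bash
python3 -m jog '[{"rotation":[0,0,0],"translation":[0,0,0],"grip":40},{"rotation":[0,0,0],"translation":[0,0,0],"grip":40},{"rotation":[0,0,0],"translation":[0,0,0],"grip":40},{"rotation":[0,0,0],"translation":[0,0,0],"grip":40},{"rotation":[0,0,0],"translation":[0,0,20],"grip":40},{"rotation":[0,0,0],"translation":[0,0,40],"grip":40},{"rotation":[0,0,0],"translation":[0,0,90],"grip":40},{"rotation":[0,0,0],"translation":[0,0,140],"grip":40},{"rotation":[0,0,0],"translation":[0,0,190],"grip":40},{"rotation":[0,0,0],"translation":[0,0,190],"grip":40},{"rotation":[0,0,0],"translation":[0,0,190],"grip":40}]'
cat > look.py <<'E'
import sys
from h import *
p,d,i,T=shot('wrist'); save(p,sys.argv[1]+'.png')
for n,z in dict(pointer=.061,mark=.055).items():
    for r in spotter.mark_of('wrist',n)[:2]: print(n,np.round(r['uv'],1),round(r['confidence'],2),ray(r['uv'],i,T,z)[:2].round(4))
P=cloud(d,i,T).reshape(-1,3);v=d.ravel()>0
def blk(n,lo,hi,c,r):
    Q=P[v&(P[:,2]>lo)&(P[:,2]<hi)&(np.hypot(P[:,0]-c[0],P[:,1]-c[1])<r)]
    if len(Q)<5: return print(n,len(Q))
    b=cv2.minAreaRect((Q[:,:2]*1000).astype(np.float32)); print(n,len(Q),np.median(Q[:,2]).round(4),b)
    return np.array(b[0])
k=blk('knobtop',.096,.104,(.568,-.171),.055)
blk('fin',.148,.16,(.56,-.042),.06)
w=blk('wedge',.0565,.0605,(.623,-.178),.02)
n=blk('nose',.0595,.064,(.613,-.176),.011)
if w is not None: print('mark dir',np.degrees(np.arctan2(*(w-k)[::-1])))
print(readout.get_obs()['ee_pos'],readout.get_obs()['tcp_rot'])
E
python3 look.py w2
```

```text
time: 7.6
ee_pos: [0.5682, -0.1699, 0.2627]
tcp_rot: [-180.0, 0.2, 172.0]
wrist_force: [-0.6, 0.2, -0.8]
opening: 0.0398
grasp_force: 0.0
pointer [317.1 210.6] 0.94 [ 0.613  -0.1755]
pointer [371.5 154.1] 0.57 [ 0.5537 -0.1042]
mark [315.9 207.2] 0.63 [ 0.6105 -0.1766]
knobtop 960 0.0995 ((567.2677612304688, -170.39413452148438), (15.342205047607422, 69.6897964477539), 82.31674194335938)
fin 1420 0.1531 ((558.8817749023438, -42.5417366027832), (69.39623260498047, 14.119407653808594), 3.582484245300293)
wedge 86 0.0583 ((623.6788940429688, -177.7061309814453), (8.686197280883789, 14.218789100646973), 81.76348114013672)
nose 3
mark dir -7.3854859723967206
[ 0.56711774 -0.16967044  0.2596752 ] [ 1.79975329e+02 -1.39741558e-01  1.71969034e+02]
```

View pics/w2.png

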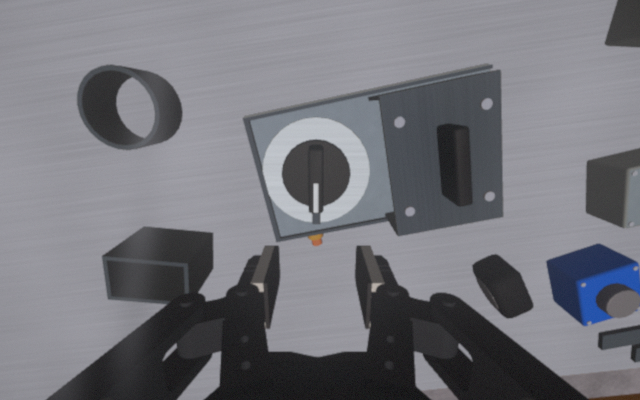

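Bar is at -7.7° and the mark direction is between -7.4° and -8.2°. In the picture the nose at (316,205) points straight at the wedge at (316,218), so it is aligned. Now the guard.

```bash
python3 -m jog '[{"rotation":[0,0,11.6],"translation":[-8,127.5,0],"grip":50},{"rotation":[0,0,11.6],"translation":[-8,127.5,0],"grip":50},{"rotation":[0,0,11.6],"translation":[-8,127.5,0],"grip":50},{"rotation":[0,0,11.6],"translation":[-8,127.5,-30],"grip":50},{"rotation":[0,0,11.6],"translation":[-8,127.5,-60],"grip":50},{"rotation":[0,0,11.6],"translation":[-8,127.5,-80],"grip":50},{"rotation":[0,0,11.6],"translation":[-8,127.5,-100],"grip":50},{"rotation":[0,0,11.6],"translation":[-8,127.5,-120],"grip":50},{"rotation":[0,0,11.6],"translation":[-8,127.5,-136],"grip":50},{"rotation":[0,0,11.6],"translation":[-8,127.5,-136],"grip":50},{"rotation":[0,0,11.6],"translation":[-8,127.5,-136],"grip":50}]'
```

```text
time: 8.85
ee_pos: [0.5589, -0.0423, 0.1247]
tcp_rot: [180.0, -0.1, -176.4]
wrist_force: [-0.2, -0.1, 0.5]
opening: 0.0502
grasp_force: 0.0
```

```bash
python3 -m jog '[{"rotation":[0,0,0],"translation":[0,0,0],"grip":5},{"rotation":[0,0,0],"translation":[0,0,0],"grip":5},{"rotation":[0,0,0],"translation":[0,0,0],"grip":5},{"rotation":[0,0,0],"translation":[0,0,0],"grip":5},{"rotation":[0,0,0],"translation":[0,0,0],"grip":5},{"rotation":[0,0,0],"translation":[0,0,0],"grip":5},{"rotation":[0,0,0],"translation":[0,0,0],"grip":5}]' 40
```

```text
time: 9.55
ee_pos: [0.5598, -0.0424, 0.1262]
tcp_rot: [-180.0, 0.1, -176.4]
wrist_force: [-0.7, 0.1, 6.2]
opening: 0.0138
grasp_force: 40.2
```

```bash
python3 -m jog '[{"rotation":[0,0,0],"translation":[0.6,-10,1],"grip":5},{"rotation":[0,0,0],"translation":[1.6,-25,1],"grip":5},{"rotation":[0,0,0],"translation":[2.5,-40,1],"grip":5},{"rotation":[0,0,0],"translation":[3.4,-55,1],"grip":5},{"rotation":[0,0,0],"translation":[4.4,-70,1],"grip":5},{"rotation":[0,0,0],"translation":[5.3,-85,1],"grip":5},{"rotation":[0,0,0],"translation":[6.3,-100,1],"grip":5},{"rotation":[0,0,0],"translation":[7.2,-115,1],"grip":5},{"rotation":[0,0,0],"translation":[7.7,-122,1],"grip":5},{"rotation":[0,0,0],"translation":[7.9,-126,1],"grip":5},{"rotation":[0,0,0],"translation":[8.1,-129,1],"grip":5},{"rotation":[0,0,0],"translation":[8.1,-130,1],"grip":5},{"rotation":[0,0,0],"translation":[8.1,-130,1],"grip":5},{"rotation":[0,0,0],"translation":[8.1,-130,1],"grip":5}]'
```

```text
time: 10.95
ee_pos: [0.5679, -0.1717, 0.1263]
tcp_rot: [179.8, 0.1, -176.4]
wrist_force: [4.8, 11.9, -0.1]
opening: 0.0133
grasp_force: 40.2
```

```bash
python3 -m jog '[{"rotation":[0,0,0],"translation":[0,-1,0],"grip":5},{"rotation":[0,0,0],"translation":[0,-1.5,0],"grip":5},{"rotation":[0,0,0],"translation":[0,-1.5,0],"grip":5},{"rotation":[0,0,0],"translation":[0,-1.5,0],"grip":5}]'
```

```text
time: 11.35
ee_pos: [0.5679, -0.1717, 0.1262]
tcp_rot: [179.7, 0.1, -176.3]
wrist_force: [4.6, 19.5, 1.1]
opening: 0.0133
grasp_force: 40.4
```

```bash
python3 -m jog '[{"rotation":[0,0,0],"translation":[0,2,0],"grip":5},{"rotation":[0,0,0],"translation":[0,2,0],"grip":40},{"rotation":[0,0,0],"translation":[0,2,0],"grip":40},{"rotation":[0,0,0],"translation":[0,2,0],"grip":40},{"rotation":[0,0,0],"translation":[0,2,0],"grip":40},{"rotation":[0,0,0],"translation":[0,2,20],"grip":40},{"rotation":[0,0,0],"translation":[0,2,60],"grip":40},{"rotation":[0,0,0],"translation":[0,2,110],"grip":40},{"rotation":[0,0,0],"translation":[0,2,160],"grip":40},{"rotation":[0,0,0],"translation":[0,2,174],"grip":40},{"rotation":[0,0,0],"translation":[0,2,174],"grip":40}]'
python3 look.py w3
python3 -m jog '[{"rotation":[0,0,0],"translation":[-88,390,0],"grip":0},{"rotation":[0,0,0],"translation":[-88,390,0],"grip":0},{"rotation":[0,0,0],"translation":[-88,390,0],"grip":0},{"rotation":[0,0,0],"translation":[-88,390,0],"grip":0},{"rotation":[0,0,0],"translation":[-88,390,0],"grip":0},{"rotation":[0,0,0],"translation":[-88,390,0],"grip":0},{"rotation":[0,0,0],"translation":[-88,390,0],"grip":0},{"rotation":[0,0,0],"translation":[-88,390,0],"grip":0},{"rotation":[0,0,0],"translation":[-88,390,0],"grip":0},{"rotation":[0,0,0],"translation":[-88,390,0],"grip":0},{"rotation":[0,0,0],"translation":[-88,390,0],"grip":0},{"rotation":[0,0,0],"translation":[-88,390,0],"grip":0}]'
cat > keys.py <<'E'
import sys
from h import *
p,d,i,T=shot('wrist'); save(p,sys.argv[1]+'.png')
for n in ['square_key_top','round_key_top']:
    for r in spotter.mark_of('wrist',n)[:3]: print(n,np.round(r['uv'],1),round(r['confidence'],2),ray(r['uv'],i,T,.078)[:2].round(4))
P=cloud(d,i,T).reshape(-1,3);v=d.ravel()>0
for n,c in dict(sq=(.4424,.2362),rd=(.6486,.2326)).items():
    Q=P[v&(P[:,2]>.066)&(P[:,2]<.084)&(np.hypot(P[:,0]-c[0],P[:,1]-c[1])<.04)]
    print(n,len(Q), len(Q) and (np.median(Q[:,2]).round(4),cv2.minAreaRect((Q[:,:2]*1000).astype(np.float32))))
print(readout.get_obs()['ee_pos'],readout.get_obs()['tcp_rot'])
E
python3 keys.py w4
```

```text
time: 12.45
ee_pos: [0.5682, -0.1723, 0.3033]
tcp_rot: [-179.9, 0.3, -176.5]
wrist_force: [0.8, 0.2, -0.7]
opening: 0.0401
grasp_force: 0.0
knobtop 0
fin 0
wedge 0
nose 0
[ 0.56736951 -0.17198033  0.2986024 ] [ 1.79963494e+02 -1.16262312e-01 -1.76448133e+02]
time: 13.8
ee_pos: [0.4798, 0.2169, 0.2999]
tcp_rot: [-180.0, -0.0, -176.5]
wrist_force: [1.2, -0.2, 0.1]
opening: -0.0
grasp_force: 0.0
square_key_top [337.9 139.2] 0.96 [0.4397 0.2401]
sq 1238 (np.float64(0.0773), ((440.2530212402344, 239.458984375), (42.0622444152832, 42.091243743896484), 79.54225158691406))
rd 0 0
[0.47989333 0.21713998 0.30024861] [-1.79995429e+02  9.77341480e-04 -1.76536079e+02]
```

View pics/w4.png

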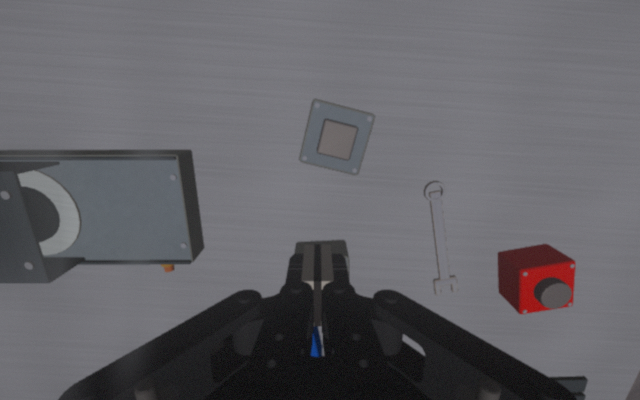

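The square key cap is at (337,139) in the picture, which is (0.4402,0.2395). The guard sits over the knob at the left. Pressing the square key with shut fingers.

```bash
python3 -m jog '[{"rotation":[0,0,0],"translation":[-40,22,-40],"grip":0},{"rotation":[0,0,0],"translation":[-40,22,-80],"grip":0},{"rotation":[0,0,0],"translation":[-40,22,-120],"grip":0},{"rotation":[0,0,0],"translation":[-40,22,-160],"grip":0},{"rotation":[0,0,0],"translation":[-40,22,-200],"grip":0},{"rotation":[0,0,0],"translation":[-40,22,-216],"grip":0},{"rotation":[0,0,0],"translation":[-40,22,-222],"grip":0},{"rotation":[0,0,0],"translation":[-40,22,-226],"grip":0},{"rotation":[0,0,0],"translation":[-40,22,-229],"grip":0},{"rotation":[0,0,0],"translation":[-40,22,-231],"grip":0},{"rotation":[0,0,0],"translation":[-40,22,-231],"grip":0},{"rotation":[0,0,0],"translation":[-40,22,-231],"grip":0}]'
```

```text
time: 15.15
ee_pos: [0.4402, 0.2404, 0.07]
tcp_rot: [180.0, 0.1, -176.4]
wrist_force: [1.1, -1.3, 4.1]
opening: 0.0002
grasp_force: 1.9
```

```bash
python3 -m jog '[{"rotation":[0,0,0],"translation":[0,0,-1],"grip":0},{"rotation":[0,0,0],"translation":[0,0,-2],"grip":0},{"rotation":[0,0,0],"translation":[0,0,-3],"grip":0},{"rotation":[0,0,0],"translation":[0,0,-3],"grip":0},{"rotation":[0,0,0],"translation":[0,0,-3],"grip":0}]'
```

```text
time: 15.65
ee_pos: [0.4404, 0.2404, 0.0696]
tcp_rot: [179.9, 0.2, -176.4]
wrist_force: [-6.1, -5.4, 25.9]
opening: -0.0
grasp_force: 12.7
```

```bash
python3 -m jog '[{"rotation":[0,0,0],"translation":[0,0,30],"grip":0},{"rotation":[0,0,0],"translation":[0,0,80],"grip":0},{"rotation":[0,0,0],"translation":[0,0,130],"grip":0},{"rotation":[0,0,0],"translation":[120,-80,233],"grip":0},{"rotation":[0,0,0],"translation":[120,-80,233],"grip":0},{"rotation":[0,0,0],"translation":[120,-80,233],"grip":0},{"rotation":[0,0,0],"translation":[120,-80,233],"grip":0},{"rotation":[0,0,0],"translation":[120,-80,233],"grip":0},{"rotation":[0,0,0],"translation":[120,-80,233],"grip":0},{"rotation":[0,0,0],"translation":[120,-80,233],"grip":0},{"rotation":[0,0,0],"translation":[120,-80,233],"grip":0}]'; python3 keys.py w5
```

```text
time: 16.75
ee_pos: [0.5587, 0.1608, 0.2988]
tcp_rot: [-180.0, -0.1, -176.4]
wrist_force: [0.3, -0.1, 0.9]
opening: 0.0001
grasp_force: 0.0
square_key_top [390.9  72.7] 0.93 [0.4417 0.2367]
round_key_top [370.4 238.5] 0.94 [0.6444 0.2375]
round_key_top [614.8 251.2] 0.6 [0.6422 0.5662]
round_key_top [331.3 325.4] 0.52 [0.7862 0.1967]
sq 1422 (np.float64(0.0693), ((440.31231689453125, 239.37159729003906), (42.08063888549805, 42.06983184814453), 79.591064453125))
rd 843 (np.float64(0.0773), ((646.196044921875, 234.9021453857422), (42.24248504638672, 42.115989685058594), 65.69080352783203))
[0.55897944 0.16061227 0.29920127] [ 1.79997875e+02 -1.12390756e-02 -1.76385403e+02]
```

View pics/w5.png

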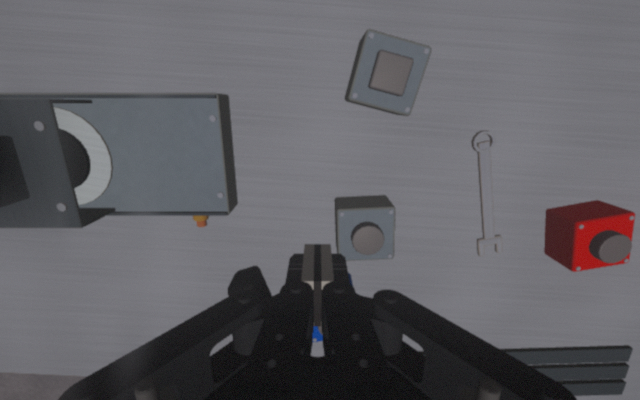

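The square key is down 8 mm (0.0773 → 0.0693). The grey round key is at (368,238), which is (0.646,0.236). Pressing it.

```bash
python3 -m jog '[{"rotation":[0,0,0],"translation":[87,75,0],"grip":0},{"rotation":[0,0,0],"translation":[87,75,-30],"grip":0},{"rotation":[0,0,0],"translation":[87,75,-70],"grip":0},{"rotation":[0,0,0],"translation":[87,75,-110],"grip":0},{"rotation":[0,0,0],"translation":[87,75,-150],"grip":0},{"rotation":[0,0,0],"translation":[87,75,-190],"grip":0},{"rotation":[0,0,0],"translation":[87,75,-214],"grip":0},{"rotation":[0,0,0],"translation":[87,75,-220],"grip":0},{"rotation":[0,0,0],"translation":[87,75,-225],"grip":0},{"rotation":[0,0,0],"translation":[87,75,-229],"grip":0},{"rotation":[0,0,0],"translation":[87,75,-232],"grip":0},{"rotation":[0,0,0],"translation":[87,75,-233],"grip":0},{"rotation":[0,0,0],"translation":[87,75,-233],"grip":0},{"rotation":[0,0,0],"translation":[87,75,-233],"grip":0}]'
```

```text
time: 18.3
ee_pos: [0.6471, 0.2355, 0.0699]
tcp_rot: [179.9, 0.2, -176.4]
wrist_force: [-8.1, -1.3, 15.4]
opening: -0.0002
grasp_force: 7.6
```

```bash
python3 -m jog '[{"rotation":[0,0,0],"translation":[0,0,-1.5],"grip":0},{"rotation":[0,0,0],"translation":[0,0,-1.5],"grip":0},{"rotation":[0,0,0],"translation":[0,0,-1.5],"grip":0}]'
python3 -m jog '[{"rotation":[0,0,0],"translation":[0,0,10],"grip":0},{"rotation":[0,0,0],"translation":[0,0,40],"grip":0},{"rotation":[0,0,0],"translation":[0,0,90],"grip":0},{"rotation":[0,0,0],"translation":[0,0,140],"grip":0},{"rotation":[0,0,0],"translation":[0,0,190],"grip":0},{"rotation":[0,0,0],"translation":[-87,-75,235],"grip":0},{"rotation":[0,0,0],"translation":[-87,-75,235],"grip":0},{"rotation":[0,0,0],"translation":[-87,-75,235],"grip":0},{"rotation":[0,0,0],"translation":[-87,-75,235],"grip":0},{"rotation":[0,0,0],"translation":[-87,-75,235],"grip":0},{"rotation":[0,0,0],"translation":[-87,-75,235],"grip":0}]'; python3 keys.py w6
python3 - <<'E'
from h import *
p,d,i,T=shot('top');save(p,'top1.png')
P=cloud(d,i,T).reshape(-1,3)
for n,lo,hi in (('fin',.145,.16),('guard',.107,.12)):
    Q=P[(P[:,2]>lo)&(P[:,2]<hi)&(np.hypot(P[:,0]-.568,P[:,1]+.171)<.1)]
    print(n,len(Q),cv2.minAreaRect((Q[:,:2]*1000).astype(np.float32)) if len(Q) else '')
E
```

```text
time: 18.6
ee_pos: [0.6472, 0.2356, 0.0698]
tcp_rot: [179.9, 0.2, -176.4]
wrist_force: [-9.9, -2.7, 22.5]
opening: 0.0001
grasp_force: 11.3
time: 19.7
ee_pos: [0.5601, 0.1606, 0.2993]
tcp_rot: [180.0, -0.0, -176.4]
wrist_force: [0.3, -0.1, 0.0]
opening: -0.0001
grasp_force: 0.0
square_key_top [393.  70.] 0.62 [0.4405 0.2387]
round_key_top [618.2 247.2] 0.94 [0.6384 0.569 ]
round_key_top [370.1 236.6] 0.63 [0.6436 0.2367]
sq 1427 (np.float64(0.0693), ((440.2411804199219, 239.36033630371094), (42.098690032958984, 42.049346923828125), 79.07259368896484))
rd 835 (np.float64(0.0773), ((646.249755859375, 234.945068359375), (42.736087799072266, 42.029273986816406), 86.791015625))
[0.55996993 0.16062245 0.29874397] [-1.79982528e+02 -7.97430916e-02 -1.76408662e+02]
fin 149 ((569.5817260742188, -172.528564453125), (67.72731018066406, 15.579132080078125), 3.6224746704101562)
guard 1814 ((569.5914306640625, -172.86830139160156), (144.3328857421875, 111.31411743164062), 3.690355062484741)
```

View pics/top1.png

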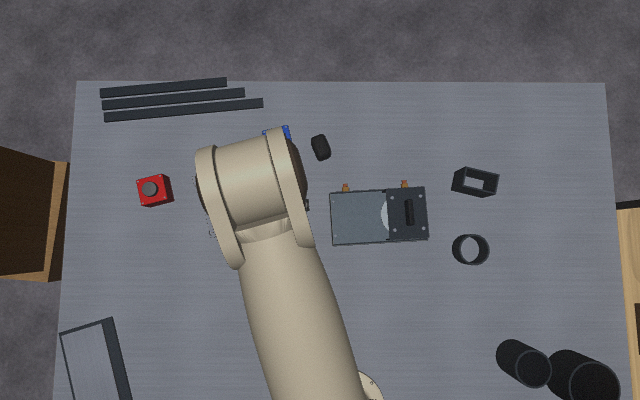

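The guard is home over the knob at (407,213). The square key is down, the round key has sprung back, and the tape measure and offcuts are undisturbed.

```bash
python3 -c "
from workcell import bot
print(bot.job_done())"
```

```text
the job is handed in; nothing more can be done
None
```

I've handed the job in at about 20 s on the robot's clock: the knob is on the mark to within about 0.7°, the guard is home against its stop, the square key is fully down, and the round key was pressed fully and sprang back; I touched none of the bystanders.

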